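# Slide the crucible board home under the funnel and set its catch

### The job

With a fingertip, push the blue board along its rails towards the funnel until you feel it drop into its locating notches, so that the white crucible on it stands under the funnel stem. Then push the red catch round with a fingertip until it lies fully across the rails behind the board, and let go. Do not pick up the board, do not touch the crucible, the funnel or its stand, and leave the other things on the cart where they are.

Things in the scene. Friction and masses are not known exactly. Their poses are not given: they have to be found in the camera images.
- frame: Fixed aluminium slide frame 136 x 400 mm on the cart; origin at the centre of its underside, z up, yaw within 0.3 rad. Rails along its y axis, tops 16 mm up; the board is pushed to its -y (funnel end). Four notches 5 mm deep, 3 mm play each way; rails go on past them. Side guides 28 mm high at x = +-57 to 65 mm leave the board 2 mm each side. It carries the stand, funnel and catch.
- board: Loose blue board, 110 (x) x 200 (y) x 8 mm, 0.45 kg, on the rails, axes as the frame's. Origin: its middle, level with the soles of its four feet; plate 8 to 16 mm above. Origin is 16 mm above the cart while riding, 11 mm once all feet drop into the notches, whose far edges then stop it if pushed slowly. Starts 80 to 140 mm short (to +y) of its seat; slides with a few N.
- lip (a point): Middle of the rear face (facing the board's +y) of the upright lip on the board's rear end, the face to push on. The lip is 110 mm wide, 8 mm thick and rises to 41 mm above the board's origin; this point is 30 mm above the origin.
- home_mark (a point): Where the board's origin lies when the board is seated in the notches (a fixed point of the frame, at frame y = -60 mm, 11 mm above the cart).
- catch (a joint): Angle of the red catch bar about its upright pivot, rad: 0 = along the rails, pointing to the frame's +y (open); grows clockwise seen from above to 1.571 (hard stop) = pointing to the frame's +x, across the rails behind the seated board's lip. Starts between -0.2 and 0.2. Light friction hinge (about 1 N at the post); stays where left.
- catch_pivot (a point): Point on the catch's pivot axis, 31 mm above the cart, on a grey boss on the frame's -x side (frame x = -85, y = 55 mm). The bar is 12 mm wide, 33 to 41 mm above the cart.
- catch_post (a point): Centre of the top of the upright red post near the free end of the catch, the part to push: 12 mm in diameter, from 39 to 63 mm above the cart, 60 mm from the pivot axis.
- crucible: White porcelain filter crucible, 38 mm across the rim, 24 mm at the foot, 40 mm high, 40 g, standing loose in a white ring on the board, 55 mm in front (board -y) of the board's origin. Origin at the centre of its underside. Not to be touched.
- funnel: Glass funnel, fixed in the stand's clip above the frame, 72 mm across its rim; the rim is 198 mm above the cart. Not to be touched. Origin at the stem tip.
- stem_tip (a point): Lower end of the funnel stem, 88 mm above the cart (the crucible's rim passes 16 mm below it).
- stand: Black retort stand fixed to the frame; this origin coincides with the frame's origin. Its base plate is 100 x 150 mm around frame x = 125, y = -115 mm; rod 12 mm thick at x = 140, y = -115 mm; clip arm at 152 mm height runs from the rod to the funnel. Not to be touched.
- dropper: Amber glass dropping bottle with black cap and rubber bulb, 38 mm across, 100 mm high, beyond the frame. Bystander; origin at the centre of its underside.
- weighing_bottle: Clear glass weighing bottle with stopper, 42 mm across, 59 mm high, beyond the frame. Bystander; origin at the centre of its underside.
- rod: Rubber-tipped glass rod, 6 to 8 mm thick, 175 mm long along its y axis, lying on the cart on the robot's side of the frame. Bystander; origin under its middle.
- spare_crucible: Second white crucible, 38 mm across, 40 mm high, on the right of the cart. Bystander.
- reagent_bottle: Bottle with red cap, 60 mm across, 130 mm high, on the right. Bystander.
- beaker: Empty glass beaker, 68 mm across, 85 mm high, on the left. Bystander.
Mind the look-alikes: they are no part of the job. Several things have the shape of the board; the one meant has the colours described above.

How it is judged:
On the way, in this order (a step that is already met when the one before it is completed fails the run):
1. the board has dropped into its notches while the catch is still open (z of board in the frame of home_mark below 0.0015 m and horizontal distance between board and home_mark below 0.006 m and value of joint catch below 0.9 rad), for 0.2 s.
2. the catch lies across the rails behind the board (value of joint catch above 1.4 rad), for 0.2 s.
At the end, for the whole second after the job is handed in: The board sits level in its notches (origin within 6 mm of its seated place sideways and dropped to within 1.5 mm), at rest; the catch is turned past 1.4 rad; the crucible stands upright at rest with its axis within 10 mm of the funnel stem (z of board in the frame of home_mark between -0.002 and 0.0015 m and horizontal distance between board and home_mark below 0.006 m and angle between board's own z axis and vertical below 0.03 rad and linear speed of each of board, crucible below 0.01 m/s and value of joint catch above 1.4 rad and horizontal distance between crucible and stem_tip below 0.01 m and angle between crucible's own z axis and vertical below 0.1 rad); the robot touches nothing.
It fails at once if the board was lifted or tipped (z of board in the frame of frame above 0.022 m or angle between board's own z axis and vertical above 0.12 rad).
It fails at once if the robot touched the crucible (contact force between any of the arm, the fingers and crucible above 0.3 N).
It fails at once if the crucible was knocked over or came out of its ring (angle between crucible's own z axis and vertical above 0.35 rad or z of crucible in the frame of board above 0.026 m).
It fails at once if the robot touched the funnel or its stand (contact force between any of the arm, the fingers and funnel above 0.5 N or contact force between any of the arm, the fingers and stand above 0.5 N).
It fails at once if a bystander was disturbed (distance of any of dropper, weighing_bottle, rod, spare_crucible, reagent_bottle, beaker from where it was at the start of the episode above 0.02 m).
It also fails if it takes over 51 s, if anything falls off the work surface, if the arm or the gripper's body presses on something with over 40 N, if the wrist force passes 120 N, or if a joint passes its speed limit or range.

### The arm

A 6-joint arm with a two-finger parallel gripper is mounted at the origin on the work surface. World frame = base frame: x ahead of the robot, y to its left, z up, the work surface at z = 0. Lengths are in m, angles in rad, forces in N, time in s.
With the tool pointing down it reaches from about 0.375 to 0.975 m from the base axis. Payload 3.8 kg.
Tool frame: the origin (TCP) lies on the mounting face of the last link; the fingertips stand 173 mm ahead of it and the grasp point (between the pads) lies 155 mm ahead of it; z points along the fingers, y is the direction in which the jaws open and shut (so a half turn about z gives the same grasp; the last joint's range is limited). The gripper opens to 85 mm and grips with 20 to 120 N. Pads are 22 mm wide; open, the fingers measure 114 mm over their backs; the gripper's body (76 mm by 85 mm) begins 54 mm behind the grasp point. The pads swing forward as they close: fully open they stand 13 mm farther back than shut.
Start: joints at [-1.146, 0.264, 1.604, -0, 1.274, -0.037], TCP at [0.301, -0.604, 0.405] pointing down, gripper open.
Joint ranges: [-2.63, 2.63], [-0.94, 2.18], [0.31, 2.57], [-1.31, 4.45], [0, 2.66], [-2.55, 2.55]. Speed limits (rad/s): [2.57, 2.57, 3.14, 3.14, 3.14, 3.14].

### API

Orientations are given as a rotation vector (axis times angle).
In Python, from workcell import bot gives the robot as it stands.
- The arm moves only by the shell command python3 -m jog 'ROWS' [FORCE]. ROWS is JSON, a list that holds one entry, the list of rows, each a list of 7 numbers: the closure, from 0 (fully open) to 1 (shut), then the shift along the tool's x, y, z in cm, then the turn, a rotation vector about the tool's x, y, z in rad. A call has 1 to 12 rows; each row is the pose to reach, as a shift and turn from the pose commanded when the call began, along the tool's axes at that moment; what a row does not reach only later rows make up. A row lasts 1/8 s, in which the tool goes at most 62.5 mm and 10.7 degrees, less where a joint would pass 70% of its speed; a pose out of reach is approached as far as the arm can. A call with a gripper value outside its range is refused whole. The fingers move at their own pace and stop on an object; FORCE is the grip in N (left out, the last holds). Time passes only in rows, so rows that repeat a pose let the fingers close. It gives the time, the measured TCP pose, the force and the opening at its end, in the units of the state.
- bot.read_state(): the state, without advancing time (a new reading comes with each control period).
- bot.read_camera(name): name is "side" or "top" or "wrist"; returns the picture (400x640x3 uint8, red, green, blue); there is no depth.
- bot.camera_model(name): a dict with "intrinsics" (3x3 intrinsics, pixels), "rvec" (rotation vector, rad) and "tvec" (3), from world to camera coordinates, as OpenCV has them. Camera axes: x right, y down, z forward; pixel columns grow to the right and rows downward; lengths in m; the calibration is good to about 2 mm. A picture is of the moment at which its call begins: read the wrist's pose just before it. camera_model takes no time and is no camera call; for the wrist camera it gives the pose at the moment of the call.
- bot.finish_job(): hands the job in, once; it reports no verdict.
The state is a dict: "time": time; "q": joint angles; "joint_vel": joint speeds; "joint_torque": joint torques, N m; "tool_pos": TCP position; "tcp_rot": TCP orientation; "wrist_force": force on the tool from outside, world axes, zero at the start; "torque": the same for the moment, N m; "width": opening from 0.0 (shut) to 1.0 (fully open).
Only numpy, scipy, OpenCV 4.12 (cv2) and the standard library are available. Lean on these libraries where they do the work, as an engineer would, in place of code of your own. Each camera call takes 0.05 s, during which the arm holds its last target.

## Working session

There is one attempt and no reset: what is moved stays moved. The work goes in short steps, Python scripts to look and compute and a shell command to move; the robot and the scene stay as the last step left them, time stands still between calls to the robot, and variables do not carry over. Pictures are saved under pics/ and viewed, and the job is handed in when it is done.

```bash
mkdir -p pics; ls
python3 - <<'E'
from workcell import bot
import cv2
for n in ["side","top","wrist"]:
    im=bot.read_camera(n); cv2.imwrite(f"pics/{n}0.png",im[:,:,::-1])
    m=bot.camera_model(n); print(n,m)
print(bot.read_state())
E
```

```text
pics
side {'intrinsics': array([[435.46202855,   0.        , 313.78907765],
       [  0.        , 435.46202855, 203.79357968],
       [  0.        ,   0.        ,   1.        ]]), 'rvec': array([ 1.07376407, -2.4756292 ,  0.95538612]), 'tvec': array([0.28822838, 0.27470171, 1.33298604])}
top {'intrinsics': array([[493.32866064,   0.        , 321.68152086],
       [  0.        , 493.32866064, 198.7602996 ],
       [  0.        ,   0.        ,   1.        ]]), 'rvec': array([ 2.16395168, -2.14388358,  0.17362945]), 'tvec': array([0.01237356, 0.44996495, 1.53374438])}
wrist {'intrinsics': array([[308.69267726,   0.        , 325.76505108],
       [  0.        , 308.69267726, 200.78469548],
       [  0.        ,   0.        ,   1.        ]]), 'rvec': array([-2.43016243,  1.50519231,  0.2459619 ]), 'tvec': array([-0.6726321 , -0.04047072,  0.37969441])}
{'time': 0.15, 'q': array([-1.14591559e+00,  2.64606378e-01,  1.60508661e+00,  1.83572325e-06,
        1.27372240e+00, -3.69024942e-02]), 'joint_vel': array([-0.00100608, -0.00192803, -0.00451435, -0.00013178,  0.00017395,
       -0.00027378]), 'joint_torque': array([ 3.79945614e-04, -5.15901518e+01, -3.67961740e+01, -1.53197084e-04,
        8.03666568e-03, -3.25379681e-06]), 'tool_pos': array([ 0.30062818, -0.60405401,  0.40361584]), 'tcp_rot': array([-3.05648212e+00, -7.18529352e-01,  5.48925841e-04]), 'wrist_force': array([ 0.43323453,  0.99056016, -0.32628253]), 'torque': array([ 0.01337753,  0.0173608 , -0.02922275]), 'width': 1.0012942859604124}
```

View pics/top0.png

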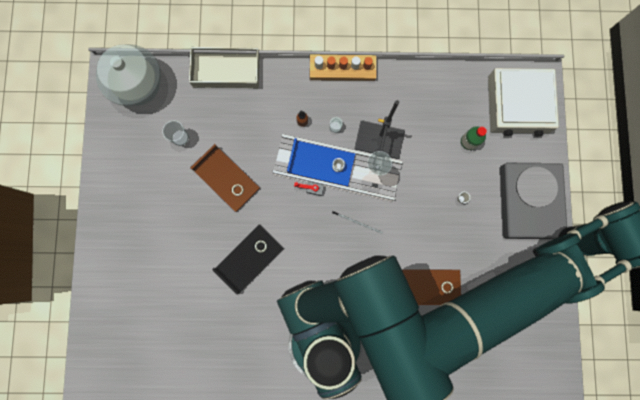

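View pics/side0.png

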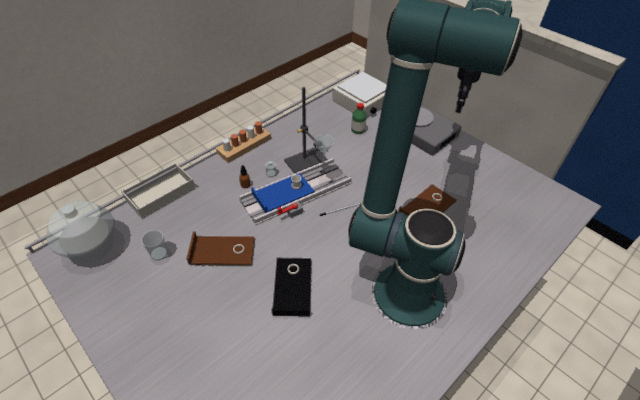

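View pics/wrist0.png

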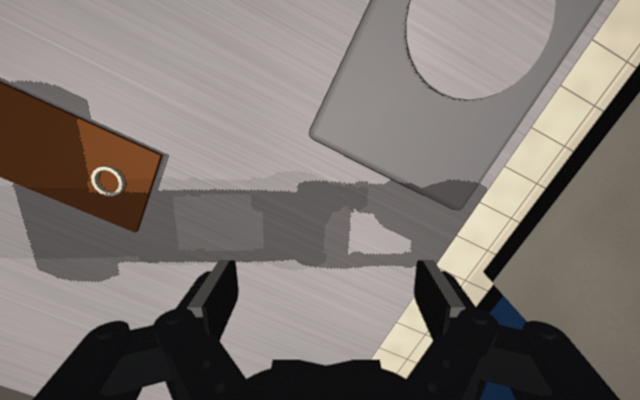

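Look-alikes: blue board on rails (320,162) in the top view, brown board (227,178), brown board (435,285), black board (248,260). By the description it is the blue one, on the rails with the crucible. I'll check it in a close crop.

```bash
cat > h.py <<'E'
import numpy as np, cv2
from workcell import bot
from scipy.spatial.transform import Rotation as R
def cam(n):
    m=bot.camera_model(n); return m["intrinsics"],m["rvec"],m["tvec"]
def proj(c,P):
    K,r,t=c; return cv2.projectPoints(np.atleast_2d(np.array(P,float)),r,t,K,None)[0][:,0]
def ray(c,uv,z):
    K,r,t=c; Rm=cv2.Rodrigues(r)[0]; C=-Rm.T@t
    d=Rm.T@np.linalg.inv(K)@np.array([uv[0],uv[1],1.]); return C+d*(z-C[2])/d[2]
E
python3 - <<'E'
import cv2
im=cv2.imread("pics/top0.png")[90:220,255:430]
cv2.imwrite("pics/topcrop0.png",cv2.resize(im,None,fx=4.5,fy=4.5,interpolation=cv2.INTER_CUBIC))
im=cv2.imread("pics/side0.png")[80:230,225:365]
cv2.imwrite("pics/sidecrop0.png",cv2.resize(im,None,fx=4,fy=4,interpolation=cv2.INTER_CUBIC))
E
```

```text
(no output)
```

View pics/topcrop0.png

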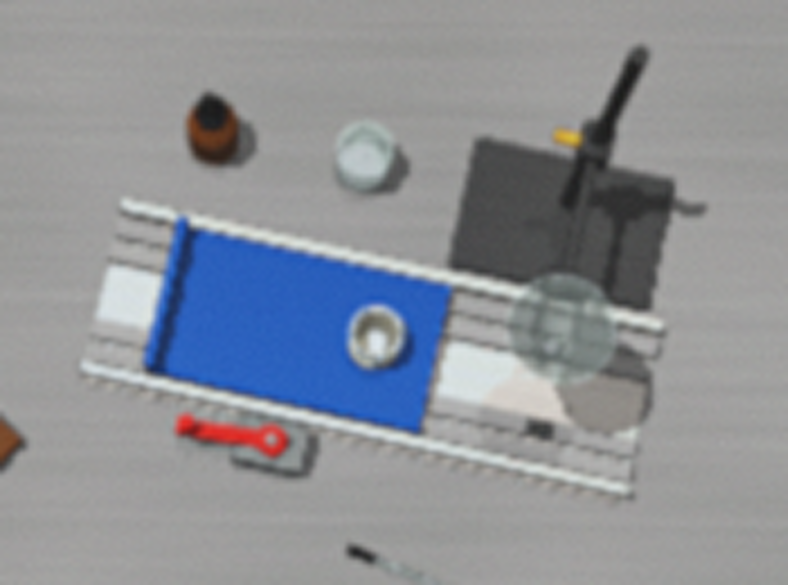

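View pics/sidecrop0.png

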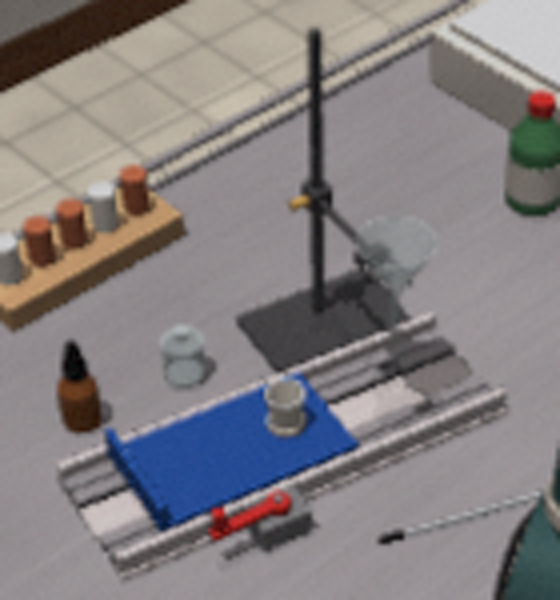

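Crop confirms it: blue board, lip at its left (crop 165,295), crucible at (377,337), red catch pivot (272,440) and post (187,427). Next I'll fit the frame pose.

```bash
cat > fit.py <<'E'
from h import *
from scipy.optimize import least_squares
def o(p,k=4.5,x0=255,y0=90): return [x0+(p[0]+.5)/k-.5, y0+(p[1]+.5)/k-.5]
c=cam("top")
F=[((65,200,28),(122,200)),((65,-200,28),(665,323)),((-65,200,28),(82,370)),((-65,-200,28),(630,492)),((-85,55,41),(272,440))]
uv=np.array([o(f[1]) for f in F]); P=np.array([f[0] for f in F])/1000.
B=[((55,100,41),(182,218)),((-55,100,41),(147,368)),((55,-100,16),(452,288)),((-55,-100,16),(422,432))]
uvb=np.array([o(f[1]) for f in B]); PB=np.array([f[0] for f in B])/1000.
def T(p,P):
    r=R.from_euler('z',p[2]).as_matrix(); return P@r.T+[p[0],p[1],0]
def res(p):
    Q=PB+[0,p[3],.016]
    return np.r_[proj(c,T(p,P))-uv, proj(c,T(p,Q))-uvb].ravel()
p0=ray(c,uv.mean(0),.028)
s=least_squares(res,[p0[0],p0[1],0,.04]); 
if __name__=="__main__":
    print("C",p0,"sol",s.x,"short",s.x[3]+.06); print(s.fun.reshape(-1,2).round(2))
    pt=ray(c,o((186,425)),.063); pv=T(s.x,np.array([[-.085,.055,.0]]))[0]
    d=R.from_euler('z',-s.x[2]).apply(pt-pv); print("post",pt,"pivot",pv,"d in frame",d, "len",np.hypot(*d[:2]))
    print("angle",np.arctan2(d[0],d[1]))
    for n,q in dict(lip=[0,.1+s.x[3],.046],home=[0,-.06,.011],stem=[0,-.115,.088],).items(): print(n,T(s.x,np.array([q])))
    # side check
    cs=cam("side"); im=cv2.imread("pics/side0.png")
    Q=PB+[0,s.x[3],.016]
    for q in np.r_[proj(cs,T(s.x,P)),proj(cs,T(s.x,Q))]:
        cv2.circle(im,tuple(int(round(v*16)) for v in q),16,(0,255,0),-1,shift=4)
    im=im[150:230,225:365]; cv2.imwrite("pics/sidechk.png",cv2.resize(im,None,fx=5,fy=5,interpolation=cv2.INTER_CUBIC))
    im=cv2.imread("pics/top0.png")
    for q in np.r_[proj(c,T(s.x,P)),proj(c,T(s.x,Q))]:
        cv2.circle(im,tuple(int(round(v*16)) for v in q),12,(0,255,0),-1,shift=4)
E
python3 fit.py
```

```text
C [ 0.54186698 -0.02015959  0.028     ] sol [ 0.55558692 -0.03419682 -0.211398    0.05293564] short 0.11293563652184513
[[ 0.01 -0.02]
 [ 0.08 -0.61]
 [-0.41  0.61]
 [-0.05  0.7 ]
 [ 0.18  0.23]
 [-0.19 -0.35]
 [-0.3  -0.56]
 [ 0.6  -0.43]
 [ 0.11  0.39]]
post [0.49093481 0.09780636 0.063     ] pivot [0.48401963 0.03741409 0.        ] d in frame [-0.00591069  0.06049883  0.063     ] len 0.06078688263505599
angle -0.09739009987310082
lip [[0.58767694 0.11533425 0.046     ]]
home [[ 0.5429973  -0.09286113  0.011     ]]
stem [[ 0.53145682 -0.14663675  0.088     ]]
```

View pics/sidechk.png

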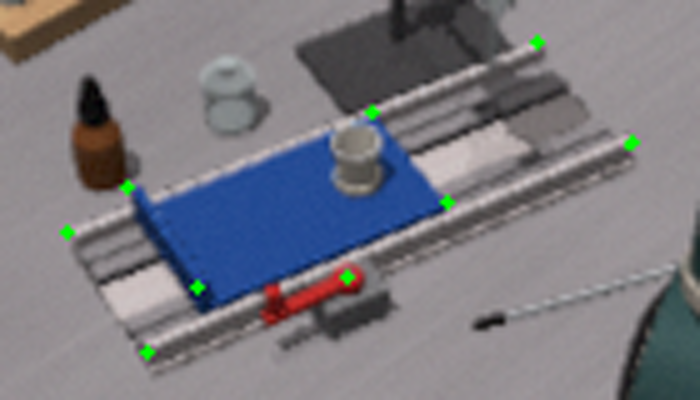

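```bash
cat > plan.py <<'E'
from h import *
FX=np.array([0.5556,-0.0342]); YAW=-0.2114
def f2w(xy): return R.from_euler('z',YAW).apply([xy[0],xy[1],0])[:2]+FX
def w2f(p): return R.from_euler('z',-YAW).apply([p[0]-FX[0],p[1]-FX[1],0])[:2]
# target: tip at frame xy (m), tip z, rel yaw (0: tool x=+y_f, tool y=+x_f)
def goal(xf,yf,ztip,rel=0.):
    a=YAW+np.pi/2+rel
    x=np.array([np.cos(a),np.sin(a),0]); z=np.array([0,0,-1.]); y=np.cross(z,x)
    w=f2w((xf,yf)); return np.array([w[0],w[1],ztip+.173]), R.from_matrix(np.c_[x,y,z])
def now():
    s=bot.read_state(); return s["tool_pos"],R.from_rotvec(s["tcp_rot"]),s
def rel(goals,start=None):
    p,r,s=now()
    if start: p,r=goal(*start)
    for g in goals:
        P,Q=goal(*g); print(g,"shift cm",(r.inv().apply(P-p)*100).round(2),"turn",(r.inv()*Q).as_rotvec().round(3))
def show():
    p,r,s=now(); tip=p+r.apply([0,0,.173]); x=r.as_matrix()[:,0]
    print("t",round(s["time"],2),"tip frame",(w2f(tip)*1000).round(1),"z",round(tip[2]*1000,1),"relyaw",round((np.arctan2(x[1],x[0])-YAW-np.pi/2+np.pi)%(2*np.pi)-np.pi,3),"F frame",R.from_euler('z',-YAW).apply(s["wrist_force"]).round(2),"q",s["q"].round(2),"w",round(s["width"],3))
E
python3 - <<'E'
from plan import *
show()
print(w2f((0.40,-0.15)))
rel([(*w2f((0.40,-0.15)),.232,-.4),(0,.195,.232,0),(0,.195,.033,0)])
E
```

```text
t 0.15 tip frame [-129.9 -610.4] z 230.6 relyaw -0.898 F frame [ 0.22  1.06 -0.33] q [-1.15  0.26  1.61  0.    1.27 -0.04] w 1.001
[-0.12783786 -0.14587146]
(np.float64(-0.12783785923795712), np.float64(-0.1458714562395818), 0.232, -0.4) shift cm [ 29.13 -36.22  -0.07] turn [-0.002 -0.001 -0.498]
(0, 0.195, 0.232, 0) shift cm [ 6.037e+01 -5.490e+01 -3.000e-02] turn [-0.002 -0.001 -0.898]
(0, 0.195, 0.033, 0) shift cm [ 60.37 -54.87  19.87] turn [-0.002 -0.001 -0.898]
```

```bash
python3 -m jog '[[[1,5,-5,0,0,0,-0.1],[1,10,-10,0,0,0,-0.2],[1,14,-15,0,0,0,-0.3],[1,18,-20,0,0,0,-0.4],[1,22,-25,0,0,0,-0.5],[1,26,-30,0,0,0,-0.6],[1,29,-36,0,0,0,-0.7],[1,34,-39,0,0,0,-0.8],[1,39,-42,0,0,0,-0.9],[1,44,-45,0,0,0,-0.9],[1,49,-48,0,0,0,-0.9],[1,54,-51,0,0,0,-0.9]]]' 40
python3 - <<'E'
from plan import *
show()
rel([(0,.195,.232,0),(0,.195,.033,0)])
E
```

```text
time: 1.65
tool_pos: [0.5559, 0.0923, 0.4045]
tcp_rot: [2.44, 1.978, -0.0]
wrist_force: [0.6, -0.4, -0.2]
width: -0.003
t 1.65 tip frame [-26.2 123.7] z 231.5 relyaw 0.003 F frame [ 0.72 -0.3  -0.15] q [ 0.12  0.05  1.85 -0.    1.24  0.33] w -0.003
(0, 0.195, 0.232, 0) shift cm [ 7.12  2.65 -0.05] turn [0.    0.    0.003]
(0, 0.195, 0.033, 0) shift cm [ 7.12  2.65 19.85] turn [0.    0.    0.003]
```

```bash
python3 -m jog '[[[1,4,1.5,0,0,0,0],[1,7.1,2.6,0,0,0,0],[1,7.1,2.6,4,0,0,0],[1,7.1,2.6,8,0,0,0],[1,7.1,2.6,12,0,0,0],[1,7.1,2.6,14,0,0,0],[1,7.1,2.6,14,0,0,0]]]'
python3 - <<'E'
from plan import *
show()
for n in ["top","wrist"]:
    cv2.imwrite(f"pics/{n}1.png",bot.read_camera(n)[:,:,::-1])
rel([(0,.195,.033,0)])
im=cv2.imread("pics/top1.png")[90:220,235:410]
cv2.imwrite("pics/topcrop1.png",cv2.resize(im,None,fx=4,fy=4,interpolation=cv2.INTER_CUBIC))
E
```

```text
time: 2.52
tool_pos: [0.5946, 0.1541, 0.2628]
tcp_rot: [-2.44, -1.976, 0.006]
wrist_force: [0.0, -0.4, 0.9]
width: 0.002
t 2.52 tip frame [ -2. 192.] z 89.8 relyaw 0.002 F frame [ 0.12 -0.35  0.92] q [ 0.21  0.27  1.87 -0.    1.    0.42] w 0.002
(0, 0.195, 0.033, 0) shift cm [ 0.2  -0.02  6.  ] turn [ 0.002 -0.001  0.002]
```

View pics/topcrop1.png

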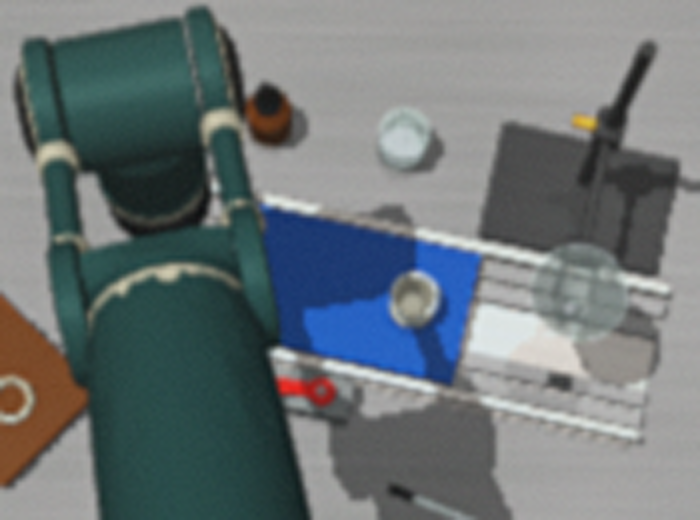

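View pics/wrist1.png

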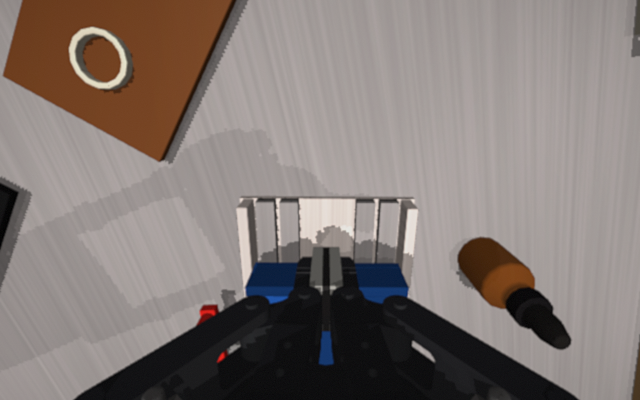

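Run:
```python
from plan import *
c=cam("wrist"); 
for yf in(.153,):
  for xf in (-.055,.055): print(proj(c,[[*f2w((xf,yf)),.057]]))
p,r,s=now()
for dx in(-.011,.011): print(dx,proj(c,[p+r.apply([dx,0,.173])]))
```

```text
[[244.17984175 290.46500454]]
[[408.06810528 290.52212123]]
-0.011 [[327.36586948 283.68002275]]
0.011 [[327.42258034 246.29834467]]
```

The wrist picture agrees with the fit: the lip's top edge is predicted at row 290 and seen at about 290–297. Its rear face is at rows 263–290, and the catch is at lower left, out of the way. Now I descend and start the push.

```bash
python3 -m jog '[[[1,0,0.1,3,0,0,0],[1,0,0.1,5.6,0,0,0],[1,0,0.1,5.6,0,0,0],[1,-1,0.1,5.6,0,0,0],[1,-2,0.1,5.6,0,0,0],[1,-2.5,0.1,5.6,0,0,0],[1,-3,0.1,5.6,0,0,0],[1,-3.4,0.1,5.6,0,0,0],[1,-3.8,0.1,5.6,0,0,0],[1,-4.2,0.1,5.6,0,0,0]]]'
python3 - <<'E'
from plan import *
show()
E
```

```text
time: 3.88
tool_pos: [0.5885, 0.1137, 0.2097]
tcp_rot: [2.441, 1.977, 0.005]
wrist_force: [1.3, 4.8, 2.1]
width: -0.002
t 3.88 tip frame [  1.5 152. ] z 36.7 relyaw 0.002 F frame [0.27 4.96 2.15] q [0.15 0.31 1.93 0.   0.89 0.36] w -0.002
```

```bash
python3 -m jog '[[[1,-0.4,0,0,0,0,0],[1,-0.8,0,0,0,0,0],[1,-1.2,0,0,0,0,0],[1,-1.6,0,0,0,0,0],[1,-2,0,0,0,0,0],[1,-2.4,0,0,0,0,0],[1,-2.8,0,0,0,0,0],[1,-3.2,0,0,0,0,0],[1,-3.6,0,0,0,0,0],[1,-4,0,0,0,0,0],[1,-4.4,0,0,0,0,0],[1,-4.8,0,0,0,0,0]]]'
python3 - <<'E'
from plan import *
show()
cv2.imwrite(f"pics/top2.png",bot.read_camera("top")[90:220,235:410,::-1].repeat(4,0).repeat(4,1))
cv2.imwrite(f"pics/wrist2.png",bot.read_camera("wrist")[:,:,::-1])
E
```

```text
time: 5.38
tool_pos: [0.5786, 0.0668, 0.2098]
tcp_rot: [2.441, 1.977, 0.005]
wrist_force: [0.7, 6.1, 2.4]
width: -0.008
t 5.38 tip frame [  1.7 103.9] z 36.8 relyaw 0.002 F frame [-0.62  6.12  2.45] q [0.07 0.28 1.97 0.   0.88 0.28] w -0.008
```

View pics/top2.png

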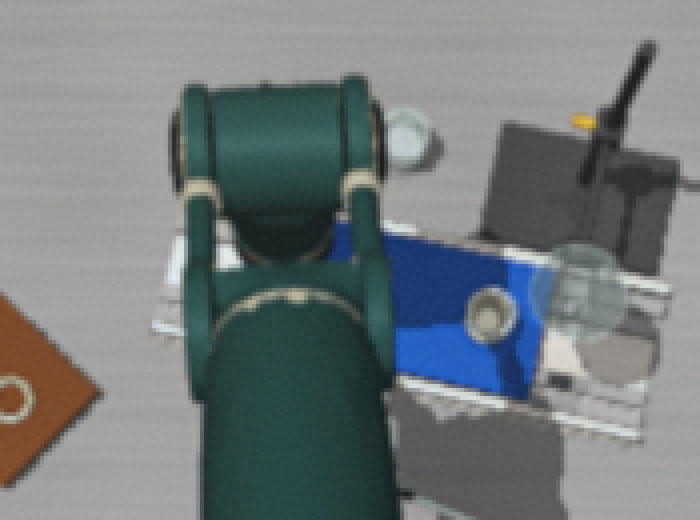

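View pics/wrist2.png

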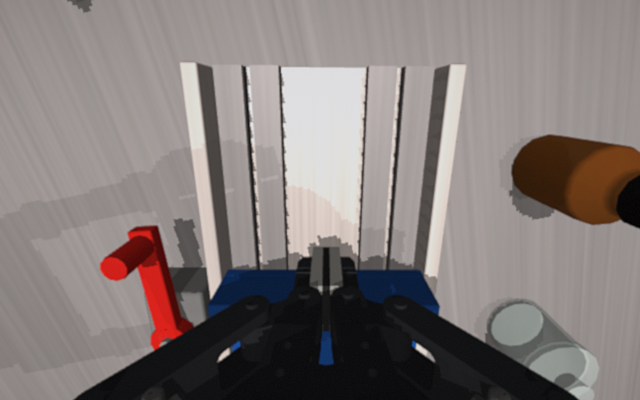

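The board slides along with about 6 N, and the catch is clear of the finger. I'll continue and slow down near the notches.

```bash
python3 -m jog '[[[1,-0.4,0,0,0,0,0],[1,-0.8,0,0,0,0,0],[1,-1.2,0,0,0,0,0],[1,-1.6,0,0,0,0,0],[1,-2,0,0,0,0,0],[1,-2.4,0,0,0,0,0],[1,-2.8,0,0,0,0,0],[1,-3.2,0,0,0,0,0],[1,-3.5,0,0,0,0,0],[1,-3.8,0,0,0,0,0],[1,-4.0,0,0,0,0,0],[1,-4.2,0,0,0,0,0]]]'
python3 - <<'E'
from plan import *
show()
E
```

```text
time: 6.98
tool_pos: [0.5698, 0.0257, 0.2097]
tcp_rot: [2.441, 1.977, 0.004]
wrist_force: [0.9, 5.9, 4.0]
width: 0.003
t 6.97 tip frame [ 1.7 61.9] z 36.7 relyaw 0.002 F frame [-0.4   5.95  4.  ] q [0.   0.26 2.   0.   0.88 0.21] w 0.003
```

```bash
python3 -m jog '[[[1,-0.15,0,0,0,0,0],[1,-0.3,0,0,0,0,0],[1,-0.45,0,0,0,0,0],[1,-0.6,0,0,0,0,0],[1,-0.7,0,0,0,0,0],[1,-0.8,0,0,0,0,0]]]'
python3 - <<'E'
from plan import *
show()
cv2.imwrite(f"pics/wrist3.png",bot.read_camera("wrist")[:,:,::-1])
cv2.imwrite(f"pics/top3.png",bot.read_camera("top")[90:220,235:410,::-1].repeat(4,0).repeat(4,1))
E
python3 -m jog '[[[1,-0.1,0,0,0,0,0],[1,-0.2,0,0,0,0,0]]]'
python3 -c "
from plan import *
show()"
```

```text
time: 7.72
tool_pos: [0.5674, 0.0175, 0.2088]
tcp_rot: [-2.441, -1.978, -0.001]
wrist_force: [1.0, 6.5, 3.3]
width: -0.003
t 7.72 tip frame [ 0.7 53. ] z 35.8 relyaw 0.003 F frame [-0.38  6.57  3.33] q [-0.01  0.26  2.    0.    0.88  0.2 ] w -0.003
time: 8.07
tool_pos: [0.5671, 0.0155, 0.2089]
tcp_rot: [-2.441, -1.977, -0.001]
wrist_force: [1.3, 5.2, 2.8]
width: 0.0
t 8.07 tip frame [ 0.9 51.2] z 35.9 relyaw 0.002 F frame [0.23 5.34 2.8 ] q [-0.02  0.26  2.    0.    0.88  0.19] w 0.0
```

View pics/top3.png

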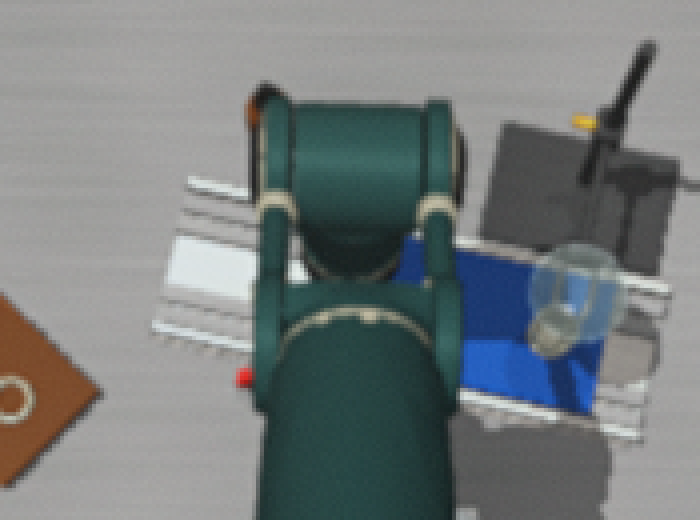

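Force is still about 5–6 N, so it's sliding and not yet stopped. I'll continue in 1 mm rows.

```bash
for i in 1; do python3 -m jog '[[[1,-0.1,0,0,0,0,0],[1,-0.2,0,0,0,0,0],[1,-0.3,0,0,0,0,0]]]'; done
python3 -c "
from plan import *
show()"
```

```text
time: 8.45
tool_pos: [0.5665, 0.0126, 0.2089]
tcp_rot: [-2.441, -1.977, -0.001]
wrist_force: [1.4, 5.8, 2.3]
width: -0.0
t 8.45 tip frame [ 0.9 48.2] z 35.9 relyaw 0.002 F frame [0.18 5.94 2.31] q [-0.02  0.26  2.    0.    0.88  0.19] w -0.0
```

Run:
```python
from plan import *
im=bot.read_camera("top"); cv2.imwrite("pics/top4.png",cv2.resize(im[130:210,330:430,::-1],None,fx=7,fy=7,interpolation=cv2.INTER_CUBIC))
cv2.imwrite(f"pics/wrist4.png",bot.read_camera("wrist")[:,:,::-1])
c=cam("top")
for z in (.032,.027):
  for yf in (-.15,-.155,-.16): 
    q=proj(c,[[*f2w((-.055,yf)),z],[*f2w((.055,yf)),z]]); print(z,yf,((q-[330,130]+.5)*7-.5).round(1))
```

```text
0.032 -0.15 [[353.3 444.1]
 [401.2 213.7]]
0.032 -0.155 [[364.  446.5]
 [411.9 216. ]]
0.032 -0.16 [[374.7 448.9]
 [422.5 218.4]]
0.027 -0.15 [[351.8 445.8]
 [399.6 216.1]]
0.027 -0.155 [[362.5 448.2]
 [410.2 218.4]]
0.027 -0.16 [[373.2 450.6]
 [420.8 220.8]]
```

View pics/top4.png

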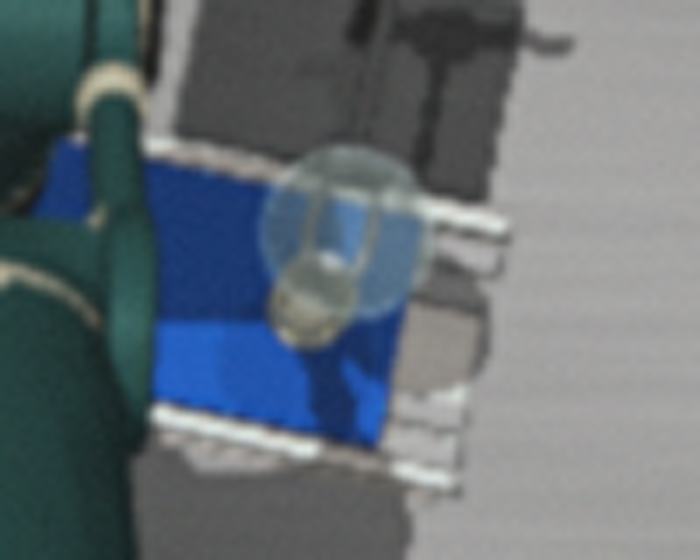

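View pics/wrist4.png

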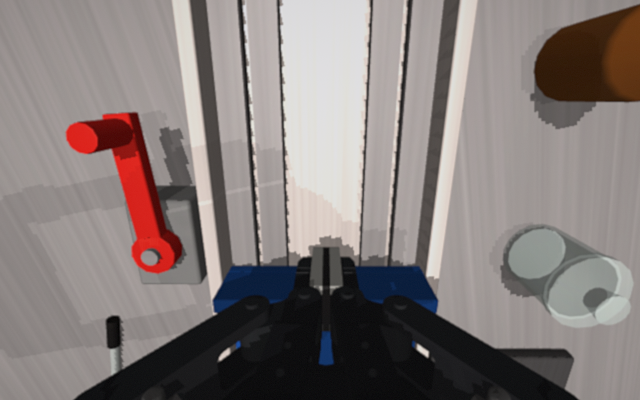

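Run:
```python
import cv2,numpy as np
for n in (2,3,4):
    im=cv2.imread(f"pics/wrist{n}.png").astype(int); m=(im[:,:,0]-im[:,:,2]>40)
    for v in (280,290,296,300,304,308):
        x=np.where(m[v])[0]; print(n,v,x.min() if len(x) else None,x.max() if len(x) else None,len(x))
    ys=[np.where(m[:,u])[0] for u in (235,240,410,420)]; print([ (y.min(),y.max()) for y in ys if len(y)])
```

```text
2 280 223 423 137
2 290 218 429 141
2 296 215 432 100
2 300 212 434 69
2 304 209 437 39
2 308 208 438 30
[(np.int64(270), np.int64(350)), (np.int64(270), np.int64(346)), (np.int64(271), np.int64(297)), (np.int64(273), np.int64(303))]
3 280 224 425 138
3 290 220 431 141
3 296 217 434 100
3 300 214 436 74
3 304 214 436 36
3 308 214 436 23
[(np.int64(267), np.int64(302)), (np.int64(267), np.int64(346)), (np.int64(267), np.int64(297)), (np.int64(269), np.int64(304))]
4 280 224 425 138
4 290 220 431 141
4 296 217 434 100
4 300 214 436 73
4 304 214 436 36
4 308 215 436 22
[(np.int64(267), np.int64(302)), (np.int64(267), np.int64(346)), (np.int64(267), np.int64(297)), (np.int64(270), np.int64(304))]
```

Run:
```python
from plan import *
show()
c=cam("wrist")
for uv in [(214.5,302.5),(436.5,304)]: print(w2f(ray(c,uv,.052))*1000)
for uv in [(235,267),(410,267)]: print("bottom", [(w2f(ray(c,uv,z))*1000).round(1) for z in (.011,.019,.027)])
```

```text
t 8.55 tip frame [ 0.9 48.1] z 35.9 relyaw 0.002 F frame [0.18 5.9  2.25] q [-0.02  0.26  2.    0.    0.88  0.19] w -0.004
[-53.41885719  37.26435179]
[53.43395434 36.53216513]
bottom [array([-55.4,  32.5]), array([-52.8,  37.2]), array([-50.1,  41.9])]
bottom [array([51.7, 32.6]), array([49.2, 37.3]), array([46.7, 42. ])]
```

The drop is confirmed. The lip image narrowed by 3.5 % (5 mm lower), and the lip's rear face is at frame y ≈ 37 mm. That puts the board at ≈ −63, against the far edge of its 3 mm play. Now I back off, lift and move beside the catch.

```bash
python3 -m jog '[[[1,2,0,0,0,0,0],[1,5,0,0,0,0,0],[1,5,0,-4,0,0,0],[1,5,0,-8,0,0,0],[1,5,0,-8,0,0,0]]]'
python3 - <<'E'
from plan import *
show()
rel([(-.133,.111,.1,1.668),(-.133,.111,.046,1.668)])
E
```

```text
time: 9.18
tool_pos: [0.5784, 0.0619, 0.2922]
tcp_rot: [2.437, 1.976, 0.008]
wrist_force: [0.2, -0.0, 0.4]
width: 0.0
t 9.18 tip frame [ 3.2 98.9] z 119.2 relyaw 0.003 F frame [0.2  0.03 0.41] q [ 0.06  0.18  1.92 -0.    1.03  0.27] w 0.0
(-0.133, 0.111, 0.1, 1.668) shift cm [  1.27 -13.52   1.84] turn [ 0.006  0.005 -1.665]
(-0.133, 0.111, 0.046, 1.668) shift cm [  1.26 -13.55   7.24] turn [ 0.006  0.005 -1.665]
```

```bash
python3 -m jog '[[[1,0.3,-3,0,0,0,-0.18],[1,0.5,-6,0,0,0,-0.36],[1,0.9,-9,0,0,0,-0.54],[1,1.2,-12,0,0,0,-0.72],[1,1.2,-13.5,0,0,0,-0.9],[1,1.2,-13.5,0,0,0,-1.08],[1,1.2,-13.5,0,0,0,-1.26],[1,1.2,-13.5,0,0,0,-1.44],[1,1.2,-13.5,1,0,0,-1.62],[1,1.2,-13.5,2,0,0,-1.66],[1,1.2,-13.5,2,0,0,-1.66]]]'
python3 - <<'E'
from plan import *
show()
cv2.imwrite("pics/wrist5.png",bot.read_camera("wrist")[:,:,::-1])
cv2.imwrite("pics/side5.png",cv2.resize(bot.read_camera("side")[130:230,225:365,::-1],None,fx=5,fy=5,interpolation=cv2.INTER_CUBIC))
cv2.imwrite("pics/top5.png",cv2.resize(bot.read_camera("top")[90:220,255:430,::-1],None,fx=4.5,fy=4.5,interpolation=cv2.INTER_CUBIC))
E
```

```text
time: 10.55
tool_pos: [0.4458, 0.1009, 0.2665]
tcp_rot: [-0.188, -3.131, 0.003]
wrist_force: [0.2, -1.0, 0.9]
width: -0.003
t 10.55 tip frame [-136.5  108.6] z 93.5 relyaw 1.662 F frame [ 0.37 -0.91  0.86] q [ 0.17 -0.02  2.19 -0.    0.97 -1.28] w -0.003
```

View pics/wrist5.png

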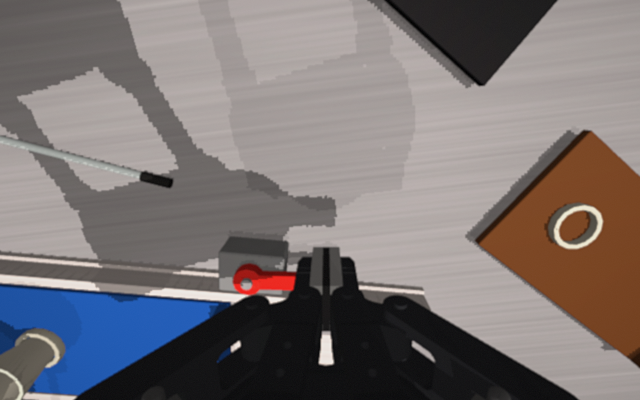

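View pics/side5.png

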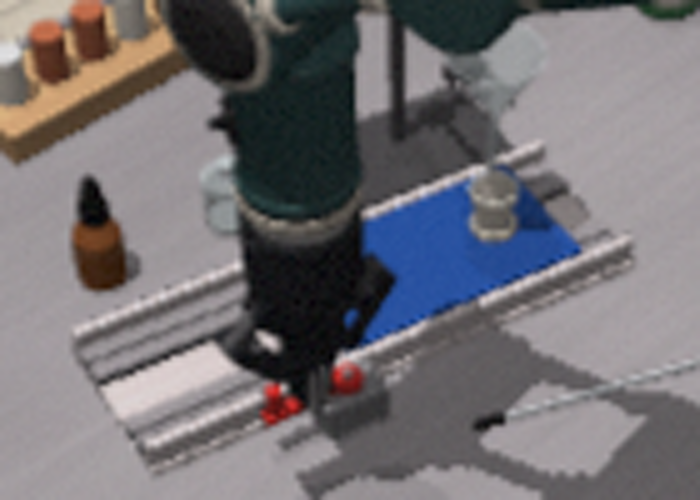

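View pics/top5.png

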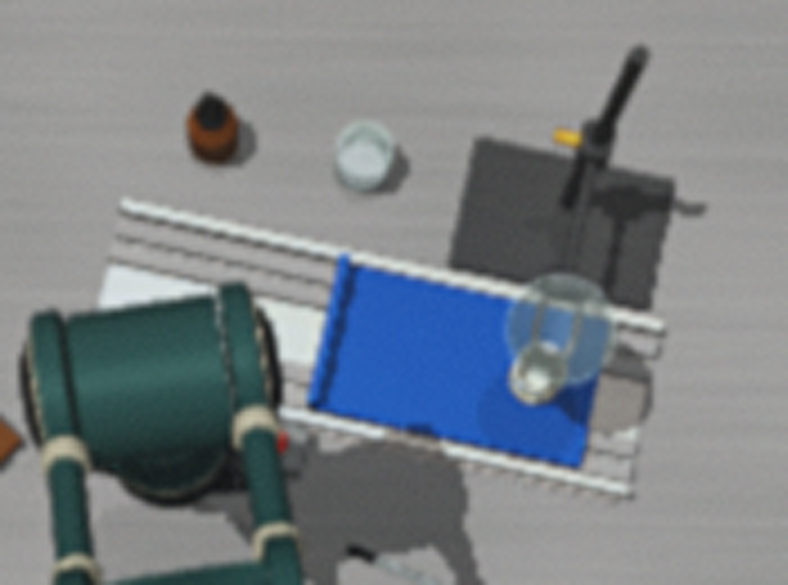

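Board is level between the guides and the crucible is upright under the funnel. The finger is on the robot's side of the red post. I'll descend and work out the sweep.

```bash
python3 -m jog '[[[1,0,0,3,0,0,0],[1,0,0,4.7,0,0,0],[1,0,0,4.7,0,0,0]]]'
python3 - <<'E'
from plan import *
show()
def c(a,ex=0): return (-.085+.06*np.sin(a)-(.017-ex)*np.cos(a), .055+.06*np.cos(a)+(.017-ex)*np.sin(a),.046,np.pi/2-a)
rel([c(-.1,-.005)]+[c(a) for a in (-.1,.05,.2,.35,.5,.65,.8,.95,1.1,1.25,1.4,1.56)])
E
```

```text
time: 11.08
tool_pos: [0.4464, 0.1008, 0.2206]
tcp_rot: [-0.188, -3.133, 0.001]
wrist_force: [0.7, 0.2, -0.5]
width: 0.0
t 11.07 tip frame [-135.6  108.9] z 47.6 relyaw 1.662 F frame [ 0.61  0.38 -0.51] q [ 0.17  0.05  2.22 -0.    0.87 -1.28] w 0.0
(np.float64(-0.11288009663492626), np.float64(0.11250391475045132), 0.046, 1.6707963267948966) shift cm [-2.25  0.14  0.16] turn [-0.001 -0.003 -0.009]
(np.float64(-0.10790507580853614), np.float64(0.11300308183368546), 0.046, 1.6707963267948966) shift cm [-2.75  0.14  0.15] turn [-0.001 -0.003 -0.009]
(np.float64(-0.09898000427047374), np.float64(0.1157746615012995), 0.046, 1.5207963267948965) shift cm [-3.66  0.34  0.15] turn [-0.001 -0.003  0.141]
(np.float64(-0.08974097197559744), np.float64(0.11718137329399055), 0.046, 1.3707963267948966) shift cm [-4.6   0.39  0.15] turn [-0.001 -0.003  0.291]
(np.float64(-0.08039546767107837), np.float64(0.1171916254975854), 0.046, 1.2207963267948965) shift cm [-5.53  0.31  0.15] turn [-0.002 -0.003  0.441]
(np.float64(-0.07115337123588417), np.float64(0.11580518786969381), 0.046, 1.0707963267948966
[... 450 characters left out ...]
67948966) shift cm [-8.82 -1.34  0.14] turn [-0.002 -0.002  1.041]
(np.float64(-0.039238692460548695), np.float64(0.09736629240657906), 0.046, 0.47079632679489647) shift cm [-9.44 -2.04  0.14] turn [-0.003 -0.002  1.191]
(np.float64(-0.033421402999384404), np.float64(0.09005208027276108), 0.046, 0.32079632679489656) shift cm [-9.96 -2.82  0.14] turn [-0.003 -0.002  1.341]
(np.float64(-0.028762457629996498), np.float64(0.08195067398381829), 0.046, 0.17079632679489665) shift cm [-10.35  -3.67   0.14] turn [-0.003 -0.002  1.491]
(np.float64(-0.02518703077619257), np.float64(0.07264677626740548), 0.046, 0.010796326794896505) shift cm [-10.62  -4.63   0.14] turn [-3.000e-03 -1.000e-03  1.651e+00]
```

```bash
python3 -m jog '[[[1,-1.2,0.1,0,0,0,0],[1,-2.2,0.1,0,0,0,0],[1,-2.75,0.15,0,0,0,0],[1,-3.2,0.25,0,0,0,0.07],[1,-3.66,0.34,0,0,0,0.14],[1,-4.15,0.37,0,0,0,0.21],[1,-4.6,0.4,0,0,0,0.29],[1,-5.05,0.35,0,0,0,0.36],[1,-5.5,0.3,0,0,0,0.44],[1,-6,0.2,0,0,0,0.52],[1,-6.4,0.1,0,0,0,0.59]]]'
python3 - <<'E'
from plan import *
show()
def c(a,ex=0): return (-.085+.06*np.sin(a)-(.017-ex)*np.cos(a), .055+.06*np.cos(a)+(.017-ex)*np.sin(a),.0475,np.pi/2-a)
cv2.imwrite("pics/wrist6.png",bot.read_camera("wrist")[:,:,::-1])
rel([c(a) for a in (.65,.8,.95,1.1,1.25,1.4,1.5,1.57)])
E
```

```text
time: 12.45
tool_pos: [0.511, 0.0942, 0.2218]
tcp_rot: [-1.095, -2.944, 0.0]
wrist_force: [-0.4, -0.7, 0.4]
width: 0.001
t 12.45 tip frame [-70.7 116.1] z 48.8 relyaw 1.07 F frame [-0.28 -0.77  0.44] q [ 0.13  0.16  2.1   0.    0.88 -0.72] w 0.001
(np.float64(-0.06222224023117159), np.float64(0.11305319681045602), 0.0475, 0.9207963267948965) shift cm [-0.84  0.11  0.13] turn [-0.    -0.     0.147]
(np.float64(-0.053802648604930454), np.float64(0.10899745610612181), 0.0475, 0.7707963267948965) shift cm [-1.77  0.16  0.13] turn [-0.    -0.     0.297]
(np.float64(-0.046083682233523604), np.float64(0.10372904894925238), 0.0475, 0.6207963267948966) shift cm [-2.7   0.07  0.13] turn [-0.    -0.     0.447]
(np.float64(-0.039238692460548695), np.float64(0.09736629240657906), 0.0475, 0.47079632679489647) shift cm [-3.61 -0.16  0.13] turn [-0.    -0.     0.597]
(np.float64(-0.033421402999384404), np.float64(0.09005208027276108), 0.0475, 0.32079632679489656) shift cm [-4.47 -0.52  0.13] turn [-0.    -0.     0.747]
(np.float64(-0.028762457629996498), np.float64(0.08195067398381829), 0.0475, 0.17079632679489665) shift cm [-5.27 -1.    0.13] turn [-0.    -0.     0.897]
(np.float64(-0.026352833232107693), np.float64(0.07620164687233111), 0.0475, 0.07079632679489656) shift cm [-5.76 -1.39  0.13] turn [-0.    -0.     0.997]
(np.float64(-0.025013556578172395), np.float64(0.07204777421248518), 0.0475, 0.0007963267948964958) shift cm [-6.08 -1.69  0.13] turn [-0.    -0.     1.067]
```

View pics/wrist6.png

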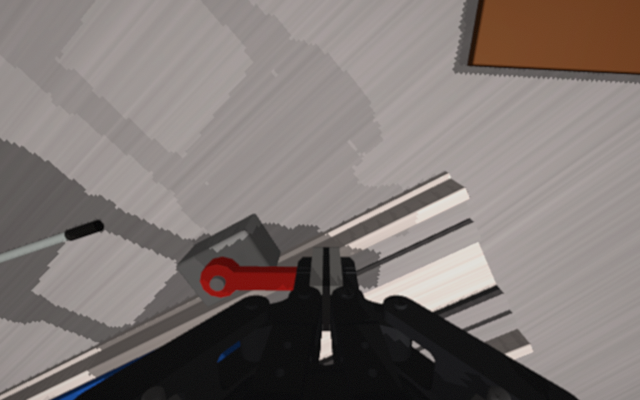

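The catch follows the finger: the bar at (255,278) ends behind the fingers. I'll continue to the stop.

```bash
python3 -m jog '[[[1,-0.85,0.1,0.1,0,0,0.15],[1,-1.3,0.15,0.1,0,0,0.22],[1,-1.8,0.15,0.1,0,0,0.3],[1,-2.7,0.05,0.1,0,0,0.45],[1,-3.2,-0.05,0.1,0,0,0.52],[1,-3.6,-0.15,0.1,0,0,0.6],[1,-4.5,-0.5,0.1,0,0,0.75],[1,-5.3,-1,0.1,0,0,0.9],[1,-5.75,-1.4,0.1,0,0,1],[1,-6.1,-1.7,0.1,0,0,1.07],[1,-6.15,-1.8,0.1,0,0,1.07],[1,-6.15,-1.8,0.1,0,0,1.07]]]'
python3 - <<'E'
from plan import *
show()
cv2.imwrite("pics/wrist7.png",bot.read_camera("wrist")[:,:,::-1])
E
```

```text
time: 14.0
tool_pos: [0.546, 0.041, 0.2209]
tcp_rot: [-2.44, -1.979, -0.002]
wrist_force: [1.1, 3.5, -0.8]
width: 0.0
t 14.0 tip frame [-25.   71.8] z 47.9 relyaw 0.004 F frame [ 0.34  3.7  -0.76] q [0.03 0.21 2.04 0.   0.89 0.24] w 0.0
```

View pics/wrist7.png

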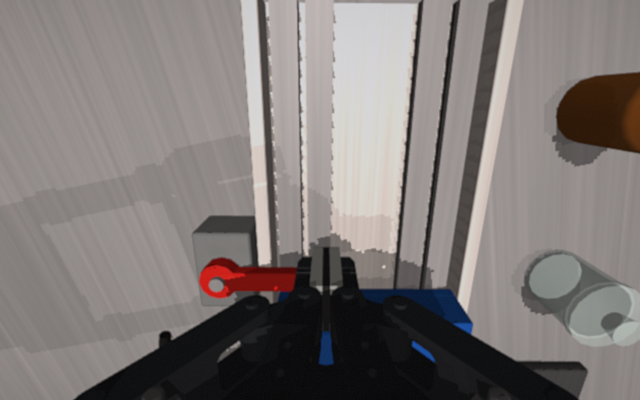

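```bash
python3 -m jog '[[[1,-0.1,0,0,0,0,0],[1,-0.2,0,0,0,0,0]]]'
python3 -c "
from plan import *
show()"
python3 -m jog '[[[1,2,0,0,0,0,0],[1,4,0,0,0,0,0],[1,4,0,-5,0,0,0],[1,4,0,-10,0,0,0],[1,8,0,-15,0,0,0],[1,13,0,-15,0,0,0],[1,18,0,-15,0,0,0],[1,18,0,-15,0,0,0]]]'
python3 - <<'E'
from plan import *
show()
cv2.imwrite("pics/side8.png",cv2.resize(bot.read_camera("side")[130:230,225:365,::-1],None,fx=5,fy=5,interpolation=cv2.INTER_CUBIC))
cv2.imwrite("pics/top8.png",cv2.resize(bot.read_camera("top")[90:220,255:430,::-1],None,fx=4.5,fy=4.5,interpolation=cv2.INTER_CUBIC))
c=cam("top")
q=lambda P:((proj(c,[[*f2w(p[:2]),p[2]] for p in P])-[255,90]+.5)*4.5-.5).round(0).tolist()
print("post@1.57",q([(-.025,.055,.063)]),"@1.4",q([(-.085+.06*np.sin(1.4),.055+.06*np.cos(1.4),.063)]))
print("lip, front corners seated (y=-63)",q([(.055,.037,.052),(-.055,.037,.052),(-.055,-.163,.027)]))
E
```

```text
time: 14.3
tool_pos: [0.5458, 0.0402, 0.221]
tcp_rot: [-2.44, -1.976, -0.006]
wrist_force: [2.5, 12.3, -2.0]
width: -0.001
t 14.3 tip frame [-25.   71.4] z 48.0 relyaw 0.002 F frame [-0.17 12.59 -1.96] q [0.03 0.21 2.04 0.   0.89 0.23] w -0.001
time: 15.3
tool_pos: [0.5828, 0.2185, 0.3709]
tcp_rot: [2.436, 1.983, 0.001]
wrist_force: [-0.4, -1.0, -0.2]
width: 0.0
t 15.3 tip frame [-26.3 252.9] z 197.9 relyaw 0.007 F frame [-0.2  -1.11 -0.22] q [0.32 0.19 1.76 0.   1.19 0.52] w 0.0
post@1.57 [[292.0, 353.0]] @1.4 [[277.0, 351.0]]
lip, front corners seated (y=-63) [[341.0, 254.0], [307.0, 403.0], [581.0, 470.0]]
```

View pics/top8.png

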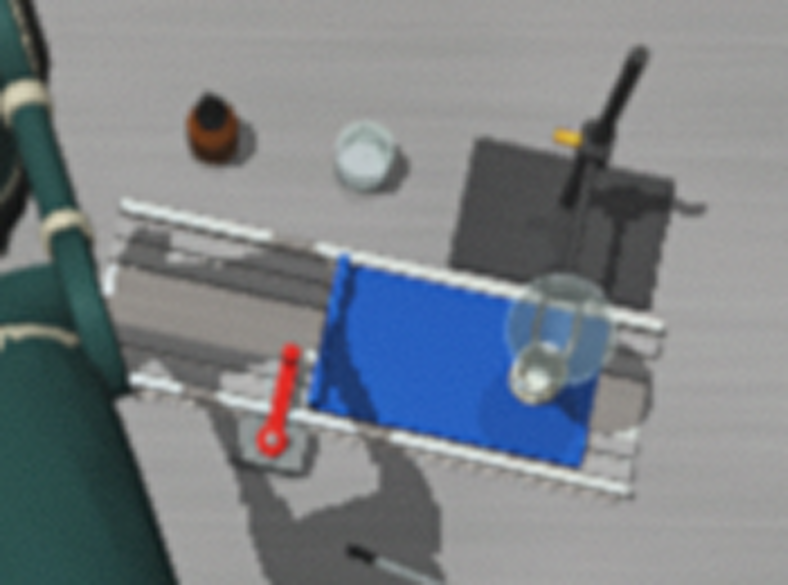

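View pics/side8.png

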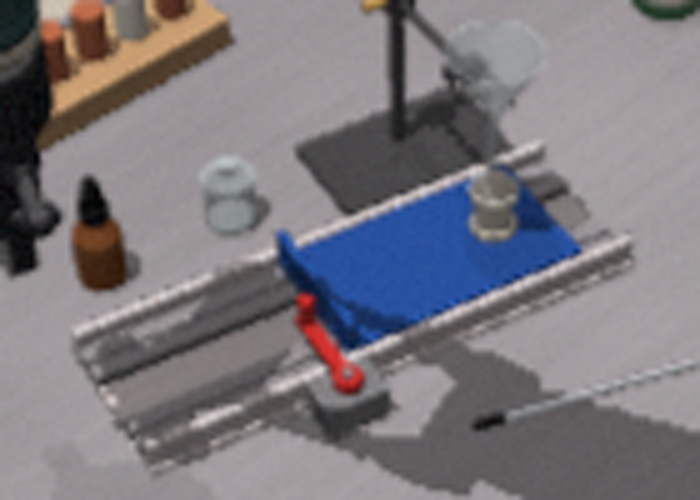

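Catch post is seen at (291,352), where (292,353) is predicted for 1.57 rad. I want one last check that the front feet dropped as well: the board's corner heights in the side view.

Run:
```python
from plan import *
cs=cam("side"); im=bot.read_camera("side")
def draw(im,z,y0,col):
    P=[(-.055,y0-.1,z),(.055,y0-.1,z)]
    q=(proj(cs,[[*f2w(p[:2]),p[2]] for p in P])-[300,140]+.5)*10-.5
    print(z,q.round(0).tolist())
for z in(.027,.032):draw(im,z,-.063,0)
cv2.imwrite("pics/side9.png",cv2.resize(im[140:190,300:360,::-1],None,fx=10,fy=10,interpolation=cv2.INTER_CUBIC))
a=cv2.imread("pics/side0.png"); P=[(-.055,.053-.1,.032),(.055,.053-.1,.032)]
print("start pred",((proj(cs,[[*f2w(p[:2]),p[2]] for p in P])-[280,150]+.5)*10-.5).round(0).tolist())
cv2.imwrite("pics/side0c.png",cv2.resize(a[150:200,280:340],None,fx=10,fy=10,interpolation=cv2.INTER_CUBIC))
```

```text
0.027 [[412.0, 401.0], [255.0, 229.0]]
0.032 [[413.0, 392.0], [255.0, 219.0]]
start pred [[346.0, 407.0], [195.0, 226.0]]
```

View pics/side9.png

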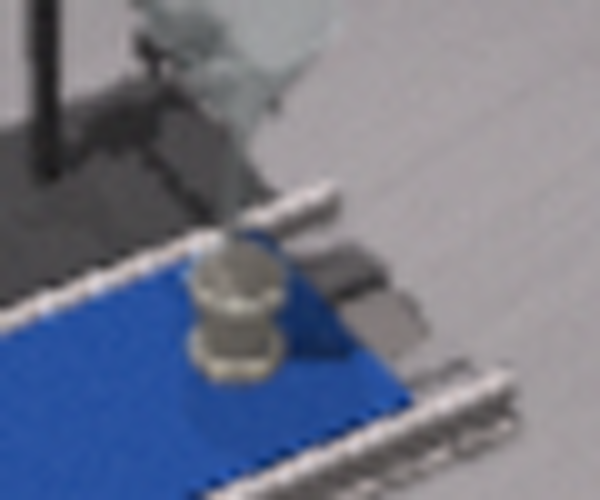

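View pics/side0c.png

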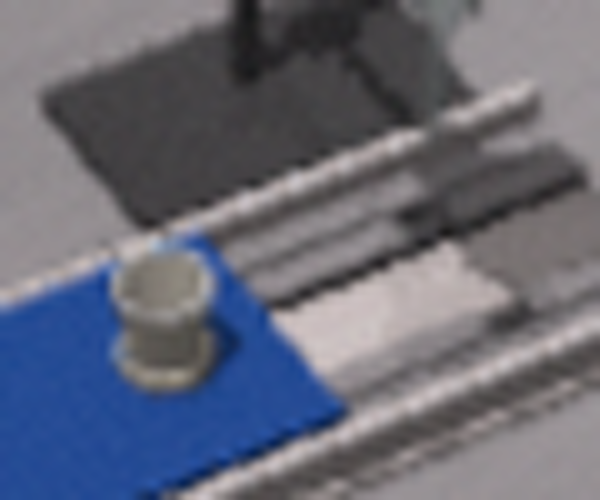

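Near front corner is seen at (412,402). Predictions are (412,401) if dropped and (413,392) if still riding, so the front is seated too. Handing in.

```bash
python3 -c "
from plan import *
show(); print(bot.finish_job())"
```

```text
t 15.45 tip frame [-26.2 248.8] z 197.2 relyaw 0.003 F frame [-0.65  0.01  0.4 ] q [ 0.31  0.19  1.76 -0.    1.19  0.52] w 0.001
the job is handed in; nothing more can be done
None
```

I pushed the blue board by its lip into the notches with the shut fingertips, swung the red catch round to its hard stop by its post, backed away and handed the job in at 15.45 s. No verdict was reported.

Last checks:
- **Board:** In the wrist images the lip dropped about 5 mm, and the front corner was within 1 crop pixel (0.1 camera pixel) of its dropped position. The wrist images put the board about 3 mm past its nominal seat, at the far edge of the notch play. The top view read about 1 mm further still, within measuring error and under the 6 mm limit.
- **Stop not felt:** Pushing force stayed at about 6 N to the end, so I went by the drop in the images rather than by a rise in force.
- **Catch:** The post was within about one crop pixel of where it should be at 1.57 rad. At the stop I felt 12 N.
- **Rest of the scene:** The crucible stands upright under the funnel. The dropper, weighing bottle and rod look unmoved. I did not check the spare crucible, reagent bottle and beaker in the last pictures, but the arm did not work near them. Wrist force was near zero before handing in.

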